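# Lower the sample press by one turn and lock it

## Robot

A 7-joint arm with a two-finger parallel gripper is mounted at the origin on the work surface. World frame = base frame: x ahead of the robot, y to its left, z up, the work surface at z = 0. Lengths are in m, angles in rad, forces in N, time in s.
With the tool pointing down it reaches from about 0.35 to 0.9 m from the base axis. Payload 19.9 kg.
Tool frame: the origin (TCP) lies midway between the tips of the shut fingers; the grasp point (between the pads) lies 19 mm behind it; z points along the fingers, y is the line along which they close (so a half turn about z gives the same grasp; the last joint's range is limited). The gripper opens to 85 mm and grips with 20 to 120 N. Pads are 22 mm wide; open, the fingers measure 114 mm over their backs; the gripper's body (76 mm by 85 mm) begins 54 mm behind the grasp point. The pads swing forward as they close: fully open they stand 13 mm farther back than shut.
Start: joints at [1.183, 0.417, -0.01, 1.614, 0.005, 1.111, -0.053], TCP at [0.212, -0.588, 0.231] pointing down, gripper open.
Joint ranges: [-2.81, 2.81], [-0.39, 2.02], [-1.27, 1.25], [0.06, 2.57], [-1.19, 4.33], [0.19, 2], [-2.82, 2.82]. Speed limits (rad/s): [1.89, 1.89, 2.39, 2.39, 3.01, 3.01, 3.01].

## Interface

Orientations are given as a unit quaternion [x, y, z, w].
In Python, from workcell import robot, viewer gives the robot as it stands.
- The arm moves only by the tool move_arm, never from a script. Its argument "deltas" is a list of rows, each a list of 2 entries, a list of its own where there are three numbers: the shift along the tool's x, y, z in mm, then the turn, a rotation vector about the tool's x, y, z in degrees. In form: [[[dx, dy, dz], [wx, wy, wz]], ...]. A call has 1 to 12 rows; each row is the pose to reach, as a shift and turn from the pose commanded when the call began, along the tool's axes at that moment; what a row does not reach only later rows make up. A row lasts 1/10 s, in which the tool goes at most 50 mm and 8.59 degrees, less where a joint would pass 70% of its speed; a pose out of reach is approached as far as the arm can. A call with a gripper value outside its range is refused whole. "hand" is the finger opening in mm, from 0 to 85.4, set as the call begins (left out, the last holds). The fingers move at their own pace and stop on an object; the grip force is fixed at half the most. Time passes only in rows, so rows that repeat a pose let the fingers close. It gives the time, the measured TCP pose, the force, the opening and the grip force at its end, in the units of the state.
- robot.get_obs(): the state, without advancing time (a new reading comes with each control period).
- viewer.read_camera(name): name is "scene" or "top"; returns a dict with "img" (420x560x3 uint8, red, green, blue), "fx", "fy", "cx", "cy" (pixels), "cam_to_world" (4x4, takes a point from camera to world coordinates). Camera axes: x right, y down, z forward; pixel columns grow to the right and rows downward; lengths in m; the calibration is good to about 2 mm. A picture is of the moment at which its call begins. There is no depth.
- robot.finish_job(): hands the job in; it is judged then, once.
Trained networks look in a picture, given as the dict that the camera call returned (one of the last four; its "shot" number tells which), for a name from the list of things; names that differ only in an ending like _2 or _b are one class to them, and where a whole thing is asked for, a point or a joint stands for the part that bears it (a point fixed in the world has none). Each returns a list of dicts, best first, with "conf" (0 to 1); they miss things now and then, are a little off and sometimes report something else, mostly with a low value. They report only what shows in the picture. A call takes as long as a camera call.
- viewer.recognise(thing, picture): "extent" ([left, top, right, bottom] in pixels, round what is visible of it).
- viewer.cut_out(thing, picture): "region" (420x560 bool, what is visible of it) and "extent" ([left, top, right, bottom] in pixels, round what is visible of it).
- viewer.landmark_of(thing, picture): "position" ([row, column] in pixels: a listed point, or the origin of a listed thing).
The state is a dict: "clock": time; "joint_positions": joint angles; "joint_vel": joint speeds; "tau": joint torques, N m; "ee_pos": TCP position; "orientation": TCP orientation; "ft_force": force on the tool from outside, world axes, zero at the start; "moment": the same for the moment, N m; "opening": finger opening in m; "grasp_force": force on a finger pad.
Only numpy, scipy, OpenCV 4.12 (cv2) and the standard library are available. Lean on these libraries where they do the work, as an engineer would, in place of code of your own. Each camera call takes 0.05 s, during which the arm holds its last target. There are 200 camera calls.

## Task

The colour sample book in the bench press is still tacky, so bring the platen only a little nearer to it: with the fingertips, push the hand wheel round by its upright handle, clockwise as seen from above, through exactly one full turn, so that the handle stops where it began. Then push the locking lever by its knob, clockwise as seen from above, all the way to its stop, so that it points out sideways along the beam, and leave the wheel where it is. Push gently, never grip or lift anything, and do not disturb the things standing around.

Things in the scene. Friction and masses are not known exactly. Their poses are not given: they have to be found in the camera images.
- wheel (a joint): Dark steel hand wheel on top of the press, vertical axis: rim 130 mm across its centre line, bar 14 mm thick, three spokes. Value in rad, grows clockwise seen from above; starts between -2.4 and 2.4, no stop or mark. Takes about 3 N at the handle, stays where left, does not rise or sink (the platen sinks 8 mm per turn). Rim top 199 mm above the table, hub nut top 208 mm.
- wheel_axis (a point): Point on the wheel's vertical axis, 220 mm above the table, level with the middle of the handle. The press's own axes: its front looks along -x of this frame, the beam runs along y.
- handle_mid (a point): Middle of the upright handle on the wheel's rim, 220 mm above the table and 65 mm from the wheel's axis; goes round with the wheel. When the wheel reads 0 the handle lies on the -x side of the axis in the frame of wheel_axis.
- handle: The wheel's upright black handle: a round sleeve 22 mm in diameter and 42 mm tall that turns freely on its pin; it stands from 198 to 240 mm above the table. Origin: centre of its underside. It must be pushed, not gripped (limit 35 N between the fingers and it).
- lever (a joint): Flat-swinging locking lever on the +y end of the press beam. Value in rad: 0 unlocked, pointing to the front of the press; grows clockwise seen from above to its stop at 1.4, where it points out sideways almost along the beam, away from the wheel. Starts between 0 and 0.25, takes about 2 N at the knob, stays where left. It does not hold the wheel fast.
- lever_pivot (a point): Point on the lever's vertical pivot axis, 226 mm above the table, 128 mm along +y of the press frame from the wheel's axis.
- knob_mid (a point): Middle of the lever's upright knob, 226 mm above the table and 62 mm from the pivot; moves with the lever.
- knob: The lever's upright black knob, 22 mm in diameter, free to turn on its pin, standing from 206 to 246 mm above the table at the lever's end. The lever's arm is a bar 10 mm thick under it, the beam's top is 170 mm above the table. Origin: centre of the knob's underside. It must be pushed, not gripped (limit 35 N between the fingers and it).
- press: Grey bench screw press, fixed: base plate 200 x 310 x 22 mm, two steel columns, and a beam 50 x 310 mm whose top is 170 mm above the table. Origin: centre of its underside, below the wheel's axis; x to its back, y along the beam towards the locking lever.
- book: Colour sample book with blue paint on its cover 130 x 170 x 30 mm lying on the press's base under the platen. Origin: centre of its underside. Leave it alone.
- muller: Glass muller, foot 72 mm wide, 108 mm tall, standing on the table close to the press on the side away from the lever. Origin: centre of its foot. Leave it alone.
- jar: Small pigment jar 48 mm wide, 60 mm tall, standing close in front of the press. Origin: centre of its underside. Leave it alone.
- mortar: White ceramic mortar bowl 110 mm wide, 70 mm tall, on the table to the left. Origin: centre of its underside. Leave it alone.
- flask: Amber bottle 60 mm wide, 120 mm tall, on the table to the left, at the back. Origin: centre of its underside. Leave it alone.
- knife: Spatula with a wooden handle, 200 mm long, lying on the table near the robot. Leave it alone.
- measuring_cup: Steel cup 72 mm wide, 75 mm tall, on the table to the right. Origin: centre of its underside. Leave it alone.

How it is judged:
On the way, in this order (a step that is already met when the one before it is completed fails the run):
1. the wheel is pushed by its handle: on the far side of its circle (more than 110 mm from where it began) the fingers press against the handle (contact force between handle and the fingers above 0.3 N and distance of handle_mid from where it was at the start of the episode above 0.11 m).
2. the wheel has made one turn clockwise: its handle is within 10 mm of where it began (value of joint wheel between 3.2 and 9.4 rad and distance of handle_mid from where it was at the start of the episode below 0.01 m), for 0.2 s.
3. the lever's knob is pushed over by the fingers (contact force between knob and the fingers above 0.3 N and value of joint lever above 0.6 rad).
4. the lever is swung to its locked position (beyond 1.2 rad) (value of joint lever above 1.2 rad), for 0.2 s.
At the end, for the whole second after the job is handed in: The wheel rests one clockwise turn on from its start, its handle within 10 mm of where it began (about 9 degrees), and the lever rests beyond 1.2 rad (its stop is at 1.4) (all of step 2 and value of joint lever above 1.2 rad and velocity of joint wheel between -0.05 and 0.05 rad/s and velocity of joint lever between -0.05 and 0.05 rad/s); the robot touches nothing.
It fails at once if the handle or the knob is gripped or pushed with more than 35 N (contact force between any of handle, knob and the fingers above 35 N).
It fails at once if one of the things standing around is lifted, carried or shoved (more than 25 mm) (distance of any of book, muller, jar, mortar, flask, knife, measuring_cup from where it was at the start of the episode above 0.025 m).
It also fails if it takes over 64 s, if anything falls off the work surface, if the arm or the gripper's body presses on something with over 40 N, if the wrist force passes 120 N, or if a joint passes its speed limit or range.

## Working session

There is one attempt and no reset: what is moved stays moved. The work goes in short steps, Python scripts to look and compute and a tool call to move; the robot and the scene stay as the last step left them, time stands still between calls to the robot, and variables do not carry over. Pictures are saved under pics/ and viewed, at most 10 in all, crops included, and the job is handed in when it is done.

Besides the shell and the picture viewer there is one more tool, called after "Call:" as name([rows], argument=value, ...), one row to a line, values as JSON. move_arm: Moves the arm, as the interface text tells. Its arguments: {"type":"object","properties":{"deltas":{"type":"array"},"hand":{"type":"number"}},"required":["deltas"]}

```bash
mkdir -p pics; cat > h.py <<'E'
import numpy as np, cv2
from workcell import robot, viewer
def pix2plane(c,rc,z):
    r,q=rc; T=np.array(c["cam_to_world"]); d=T[:3,:3]@np.array([(q-c["cx"])/c["fx"],(r-c["cy"])/c["fy"],1]); o=T[:3,3]
    return o+d*(z-o[2])/d[2]
def proj(c,p):
    T=np.linalg.inv(np.array(c["cam_to_world"])); q=T[:3,:3]@np.array(p)+T[:3,3]
    return q[1]/q[2]*c["fy"]+c["cy"], q[0]/q[2]*c["fx"]+c["cx"]
Z=dict(wheel_axis=.22,handle_mid=.22,handle=.198,lever_pivot=.226,knob_mid=.226,knob=.206,press=0,muller=0,jar=0,mortar=0,flask=0,measuring_cup=0,book=.022)
def save(c,n): cv2.imwrite("pics/"+n,cv2.cvtColor(c["img"],cv2.COLOR_RGB2BGR))
def look(cams=("top","scene"),things=Z):
    out={}
    for n in cams:
        c=viewer.read_camera(n); out[n]=c
        for t in things:
            l=viewer.landmark_of(t,c)
            for e in l[:2]: print(n,t,round(e["conf"],2),np.round(e["position"]),np.round(pix2plane(c,e["position"],Z[t]),4)[:2])
    return out
E
python3 - <<'E'
from h import *
o=look()
for n,c in o.items(): save(c,n+"0.png"); print(n,np.round(c["cam_to_world"],3).tolist())
s=robot.get_obs(); print({k:np.round(s[k],3) for k in s})
E
```

```text
top wheel_axis 0.92 [173. 239.] [0.5941 0.0583]
top wheel_axis 0.4 [191. 246.] [0.5576 0.0423]
top handle_mid 0.91 [198. 249.] [0.5418 0.0373]
top handle 0.55 [202. 253.] [0.5374 0.029 ]
top lever_pivot 0.63 [170. 174.] [0.5986 0.1923]
top knob_mid 0.7 [197. 172.] [0.542  0.1935]
top knob 0.65 [164. 134.] [0.614  0.2832]
top press 0.98 [189. 246.] [0.6041 0.0639]
top press 0.61 [210. 328.] [ 0.5524 -0.1503]
top muller 0.61 [211. 326.] [ 0.55   -0.1472]
top muller 0.39 [201. 255.] [0.5729 0.0377]
top jar 0.65 [249. 256.] [0.4482 0.0324]
top mortar 0.73 [221. 125.] [0.5149 0.3753]
top flask 0.94 [164. 136.] [0.6656 0.3554]
top flask 0.17 [247. 255.] [0.452  0.0353]
top measuring_cup 0.92 [240. 438.] [ 0.4792 -0.4327]
scene wheel_axis 0.97 [232. 267.] [0.6013 0.0563]
scene handle_mid 0.56 [210. 284.] [0.5342 0.0388]
scene handle 0.64 [277. 271.] [0.663  0.1365]
scene handle 0.41 [214. 281.] [0.5358 0.0305]
scene lever_pivot 0.87 [267. 310.] [0.5955 0.184 ]
scene knob_mid 0.6 [255. 332.] [0.5404 0.1971]
scene knob 0.53 [257. 329.] [0.5395 0.1905]
scene knob 0.45 [380. 335.] [0.721 0.379]
[... 470 characters left out ...]
, [0.0, 0.0, 0.0, 1.0]]
scene [[-0.733, 0.568, -0.375, 0.943], [0.681, 0.601, -0.419, 0.484], [-0.013, -0.562, -0.827, 1.136], [0.0, 0.0, 0.0, 1.0]]
{'clock': np.float64(1.4), 'joint_positions': array([ 1.183,  0.417, -0.01 ,  1.614,  0.005,  1.111, -0.053]), 'joint_vel': array([-0.   ,  0.001,  0.002,  0.001, -0.   ,  0.001, -0.001]), 'tau': array([ 0.0000e+00, -8.6421e+01,  6.7800e-01, -4.3521e+01,  1.9000e-02,
        2.0000e-03, -0.0000e+00]), 'ee_pos': array([ 0.212, -0.588,  0.231]), 'orientation': array([ 0.985,  0.172, -0.   , -0.   ]), 'ft_force': array([ 0.746, -0.817,  0.454]), 'moment': array([-0.027,  0.047, -0.027]), 'grasp_force': np.float64(0.0), 'opening': np.float64(0.085)}
```

View pics/top0.png

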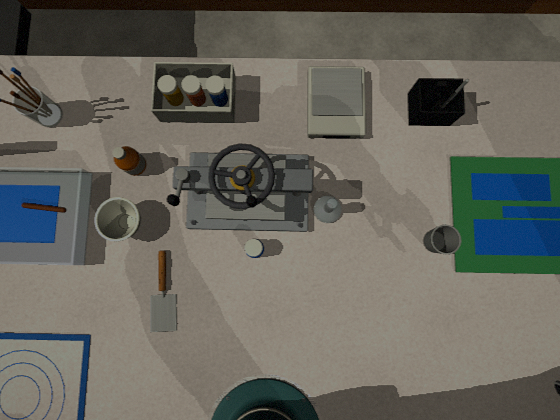

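View pics/scene0.png

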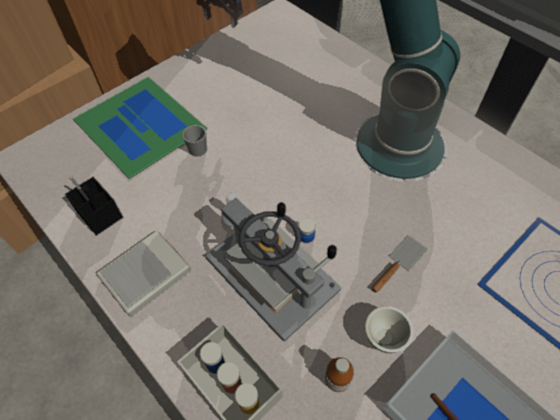

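The pictures show the wheel hub at about (174,241) in the top view, the handle at about (198,253) just front-right, and the knob at about (199,173). The jar is in front of the press and the muller is to its right. Next I'll fit one model of the press to all the landmarks.

```bash
cat >> h.py <<'E'
from scipy.optimize import least_squares
def model(v):
    x,y,a,w,l=v; R=np.array([[np.cos(a),-np.sin(a)],[np.sin(a),np.cos(a)]]); P=lambda u,z:np.r_[np.array([x,y])+R@np.array(u),z]
    h=[-.065*np.cos(w),.065*np.sin(w)]; k=[-.062*np.cos(l),.128+.062*np.sin(l)]
    return dict(wheel_axis=P([0,0],.22),handle_mid=P(h,.22),handle=P(h,.198),lever_pivot=P([0,.128],.226),knob_mid=P(k,.226),knob=P(k,.206),press=P([0,0],0))
def fit(v0,cams=("top","scene"),thr=25):
    cs={n:viewer.read_camera(n) for n in cams}; obs=[]
    m0=model(v0)
    for n,c in cs.items():
        for t in m0:
            for e in viewer.landmark_of(t,c)[:2]:
                if np.hypot(*(np.array(e["position"])-proj(c,m0[t])))<thr: obs.append((n,t,e["position"],e["conf"])); break
    f=lambda v:np.concatenate([(np.array(proj(cs[n],model(v)[t]))-p)*np.sqrt(w) for n,t,p,w in obs])
    r=least_squares(f,v0,loss="soft_l1",f_scale=2.); 
    for n,t,p,w in obs: print(n,t,np.round(np.array(proj(cs[n],model(r.x)[t]))-p,1),end="; ")
    print(); print("fit",np.round(r.x,4)); print({k:np.round(p[:2],4).tolist() for k,p in model(r.x).items()})
    return r.x,cs
def overlay(v,cs,name):
    ims=[]
    for n,c in cs.items():
        im=cv2.cvtColor(c["img"],cv2.COLOR_RGB2BGR); r,q=map(int,proj(c,model(v)["wheel_axis"])); s=3
        r0,q0=max(r-70,0),max(q-70 if n=="scene" else q-90,0)
        im=cv2.resize(im[r0:r0+150,q0:q0+130],None,fx=s,fy=s,interpolation=cv2.INTER_CUBIC)
        pts=list(model(v).values()); x,y,_=pts[0]
        pts+= [[x+.065*np.cos(t),y+.065*np.sin(t),.199] for t in np.arange(0,6.28,.4)]
        for p in pts:
            a,b=proj(c,p); cv2.circle(im,(int((b-q0+.5)*s),int((a-r0+.5)*s)),2,(0,0,255),-1)
        ims.append(im)
    cv2.imwrite("pics/"+name,np.hstack(ims))
E
python3 - <<'E'
from h import *
v,cs=fit([.598,.058,0,-.35,.1]); overlay(v,cs,"fit0.png"); np.save("v0.npy",v)
E
```

```text
top wheel_axis [ 0.3 -1.2]; top handle_mid [0.2 1.3]; top handle [ 1.7 -2.9]; top lever_pivot [-0.8  1.5]; top knob_mid [-0.8  0.9]; top knob [-0.6 -1.8]; top press [ 0.  -0.3]; scene wheel_axis [ 3.  -0.9]; scene handle_mid [-0.6 -0.9]; scene handle [ 0.4 -0.4]; scene lever_pivot [-0.8  1.9]; scene knob_mid [-0.4 -1.2]; scene knob [-0.4  2. ]; scene press [-1.2 -0.4]; 
fit [ 0.5969  0.058   0.0117 -0.3834  0.0821]
{'wheel_axis': [0.5969, 0.058], 'handle_mid': [0.5369, 0.0329], 'handle': [0.5369, 0.0329], 'lever_pivot': [0.5954, 0.186], 'knob_mid': [0.5335, 0.1903], 'knob': [0.5335, 0.1903], 'press': [0.5969, 0.058]}
```

View pics/fit0.png

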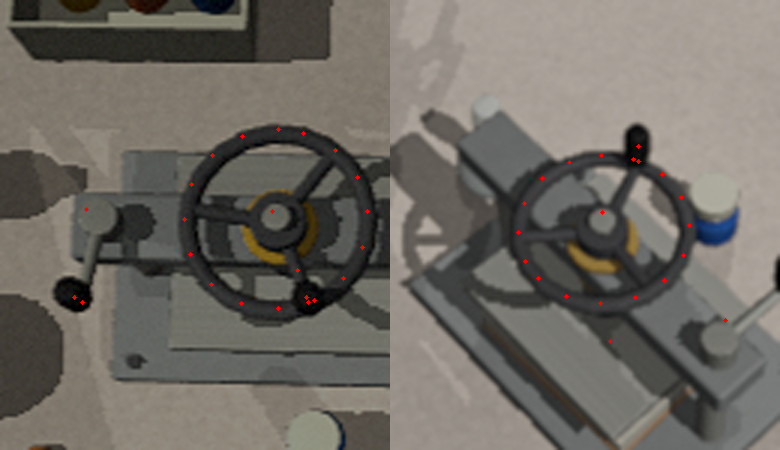

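Call:
move_arm([
  [[30,-25,-10],[0,0,0]],
  [[65,-53,-30],[0,0,0]],
  [[100,-82,-40],[0,0,0]],
  [[135,-111,-40],[0,0,0]],
  [[170,-140,-40],[0,0,0]],
  [[205,-169,-40],[0,0,0]],
  [[240,-198,-40],[0,0,0]],
  [[275,-227,-40],[0,0,0]],
  [[310,-256,-40],[0,0,0]],
  [[345,-285,-40],[0,0,0]],
  [[380,-314,-40],[0,0,0]],
  [[415,-343,-40],[0,0,0]],
], hand=0)

```text
clock: 3.4
ee_pos: [0.4867, -0.123, 0.2716]
orientation: [0.985, 0.172, 0.0, 0.0]
ft_force: [0.4, -0.9, 0.3]
opening: -0.0004
grasp_force: 0.0
```

Call:
move_arm([
  [[35,-29,0],[0,0,0]],
  [[70,-57,0],[0,0,0]],
  [[90,-74,0],[0,0,0]],
  [[100,-82,0],[0,0,0]],
  [[103,-85,0],[0,0,0]],
  [[103,-85,0],[0,0,0]],
  [[103,-85,0],[0,0,0]],
])

```text
clock: 4.1
ee_pos: [0.5537, -0.0112, 0.2713]
orientation: [0.985, 0.171, -0.0, 0.0]
ft_force: [0.3, -0.0, 0.5]
opening: -0.0004
grasp_force: 0.0
```

```bash
python3 - <<'E'
from h import *
s=robot.get_obs(); print({k:np.round(s[k],4).tolist() for k in s})
c=viewer.read_camera("top"); save(c,"top1.png")
E
```

```text
{'clock': 4.1, 'joint_positions': [0.3311, 0.282, -0.4431, 1.7343, 0.1314, 1.1547, -1.3767], 'joint_vel': [0.0033, -0.0032, -0.0002, -0.0006, -0.001, -0.0006, -0.0042], 'tau': [-1.1619, -69.2362, -5.7564, -44.1918, -0.0171, -0.0144, -0.0335], 'ee_pos': [0.5537, -0.0112, 0.2713], 'orientation': [0.9852, 0.1712, -0.0001, 0.0002], 'ft_force': [0.2694, -0.0268, 0.5148], 'moment': [-0.0189, 0.0251, 0.0351], 'grasp_force': 0.0, 'opening': -0.0004}
```

```bash
cat >> h.py <<'E'
yaw=2*np.arctan2(.1715,.9852); TX=np.array([np.cos(yaw),np.sin(yaw)]); TY=np.array([np.sin(yaw),-np.cos(yaw)])
def rows(pts,p0,dz=0):
    return [[[round(float(1000*(np.array(p)-p0)@TX)),round(float(1000*(np.array(p)-p0)@TY)),dz],[0,0,0]] for p in pts]
def fpos(v,w,L=.026,e=0): # finger centre behind the handle at wheel angle w (rad)
    m=model([v[0],v[1],v[2],w,v[4]]); p=m["handle_mid"][:2]; r=p-m["wheel_axis"][:2]; t=np.array([r[1],-r[0]])/.065
    return p-L*t
E
python3 - <<'E'
from h import *
v=np.load("v0.npy"); p0=np.array([.5537,-.0112])
print(rows([fpos(v,v[3])],p0)) 
A=[fpos(v,v[3]+np.radians(a)) for a in range(0,361,5)]
for k in range(0,72,12): print(k*5,np.round(A[k],4),rows(A[k+1:k+13],A[k]))
E
```

```text
[[[0, -21, 0], [0, 0, 0]]]
0 [0.5469 0.0089] [[[-2, -6, 0], [0, 0, 0]], [[-4, -11, 0], [0, 0, 0]], [[-5, -17, 0], [0, 0, 0]], [[-6, -24, 0], [0, 0, 0]], [[-6, -30, 0], [0, 0, 0]], [[-6, -36, 0], [0, 0, 0]], [[-5, -42, 0], [0, 0, 0]], [[-4, -48, 0], [0, 0, 0]], [[-2, -54, 0], [0, 0, 0]], [[0, -59, 0], [0, 0, 0]], [[3, -65, 0], [0, 0, 0]], [[6, -70, 0], [0, 0, 0]]]
60 [0.5294 0.0767] [[[4, -5, 0], [0, 0, 0]], [[8, -9, 0], [0, 0, 0]], [[12, -13, 0], [0, 0, 0]], [[17, -17, 0], [0, 0, 0]], [[22, -20, 0], [0, 0, 0]], [[28, -23, 0], [0, 0, 0]], [[34, -25, 0], [0, 0, 0]], [[39, -27, 0], [0, 0, 0]], [[45, -29, 0], [0, 0, 0]], [[51, -29, 0], [0, 0, 0]], [[58, -30, 0], [0, 0, 0]], [[64, -29, 0], [0, 0, 0]]]
120 [0.5794 0.1258] [[[6, 1, 0], [0, 0, 0]], [[12, 2, 0], [0, 0, 0]], [[18, 4, 0], [0, 0, 0]], [[23, 6, 0], [0, 0, 0]], [[29, 9, 0], [0, 0, 0]], [[34, 13, 0], [0, 0, 0]], [[39, 16, 0], [0, 0, 0]], [[43, 20, 0], [0, 0, 0]], [[47, 25, 0], [0, 0, 0]], [[51, 30, 0], [0, 0, 0]], [[54, 35, 0], [0, 0, 0]], [[57, 40, 0], [0, 0, 0]]]
180 [0.6469 0.107 ] [[[2, 6, 0], [0, 0, 0]], [[4, 11, 0], [0, 0, 0]
[... 248 characters left out ...]
, 0]]]
240 [0.6643 0.0392] [[[-4, 5, 0], [0, 0, 0]], [[-8, 9, 0], [0, 0, 0]], [[-12, 13, 0], [0, 0, 0]], [[-17, 17, 0], [0, 0, 0]], [[-22, 20, 0], [0, 0, 0]], [[-28, 23, 0], [0, 0, 0]], [[-34, 25, 0], [0, 0, 0]], [[-39, 27, 0], [0, 0, 0]], [[-45, 29, 0], [0, 0, 0]], [[-51, 29, 0], [0, 0, 0]], [[-58, 30, 0], [0, 0, 0]], [[-64, 29, 0], [0, 0, 0]]]
300 [ 0.6143 -0.0098] [[[-6, -1, 0], [0, 0, 0]], [[-12, -2, 0], [0, 0, 0]], [[-18, -4, 0], [0, 0, 0]], [[-23, -6, 0], [0, 0, 0]], [[-29, -9, 0], [0, 0, 0]], [[-34, -13, 0], [0, 0, 0]], [[-39, -16, 0], [0, 0, 0]], [[-43, -20, 0], [0, 0, 0]], [[-47, -25, 0], [0, 0, 0]], [[-51, -30, 0], [0, 0, 0]], [[-54, -35, 0], [0, 0, 0]], [[-57, -40, 0], [0, 0, 0]]]
```

View pics/top1.png

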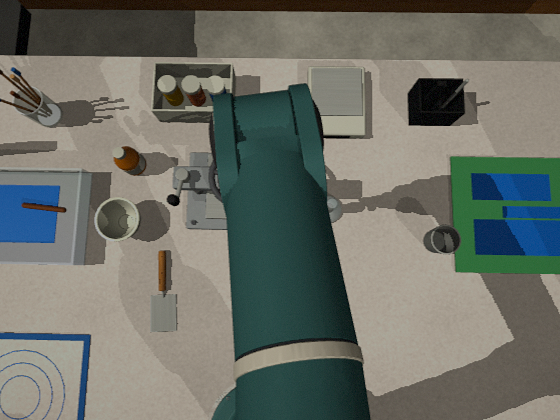

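The arm hides the wheel in the top view: it covers columns 215–345, but the knob at (199,173) stays visible. I'll descend, then creep up to contact.

Call:
move_arm([
  [[0,0,20],[0,0,0]],
  [[0,0,45],[0,0,0]],
  [[0,0,57],[0,0,0]],
  [[0,0,57],[0,0,0]],
  [[0,0,57],[0,0,0]],
])

```text
clock: 4.65
ee_pos: [0.5544, -0.0101, 0.2151]
orientation: [0.985, 0.172, 0.0, 0.0]
ft_force: [0.9, 0.3, 0.5]
opening: 0.0
grasp_force: 0.0
```

Call:
move_arm([
  [[0,-5,0],[0,0,0]],
  [[0,-10,0],[0,0,0]],
  [[0,-14,0],[0,0,0]],
  [[0,-17,0],[0,0,0]],
  [[0,-19,0],[0,0,0]],
  [[0,-21,0],[0,0,0]],
  [[0,-21,0],[0,0,0]],
])

```text
clock: 5.35
ee_pos: [0.547, 0.01, 0.2143]
orientation: [0.985, 0.172, 0.0, 0.0]
ft_force: [-0.8, -0.7, 0.8]
opening: 0.0001
grasp_force: 0.2
```

Call:
move_arm([
  [[-2,-6,0],[0,0,0]],
  [[-4,-11,0],[0,0,0]],
  [[-5,-17,0],[0,0,0]],
  [[-6,-24,0],[0,0,0]],
  [[-6,-30,0],[0,0,0]],
  [[-6,-36,0],[0,0,0]],
  [[-5,-42,0],[0,0,0]],
  [[-4,-48,0],[0,0,0]],
  [[-2,-54,0],[0,0,0]],
  [[0,-59,0],[0,0,0]],
  [[3,-65,0],[0,0,0]],
  [[6,-70,0],[0,0,0]],
])

```text
clock: 6.55
ee_pos: [0.5289, 0.0785, 0.2142]
orientation: [0.985, 0.172, -0.0, -0.0]
ft_force: [-1.8, -1.3, -0.3]
opening: 0.0001
grasp_force: 1.4
```

```bash
python3 - <<'E'
from h import *
v=np.load("v0.npy")
o=look(("scene","top"),["handle_mid","handle","wheel_axis"])
c=o["scene"]
cv2.imwrite("pics/s1.png",cv2.cvtColor(cv2.resize(c["img"][150:350,180:400],None,fx=3,fy=3),cv2.COLOR_RGB2BGR))
E
```

```text
scene handle_mid 0.97 [229. 298.] [0.5462 0.0975]
scene handle 0.6 [234. 297.] [0.5472 0.0956]
scene wheel_axis 0.57 [229. 270.] [0.592  0.0543]
scene wheel_axis 0.22 [252. 334.] [0.5295 0.1936]
top wheel_axis 0.91 [171. 239.] [0.5994 0.0584]
```

View pics/s1.png

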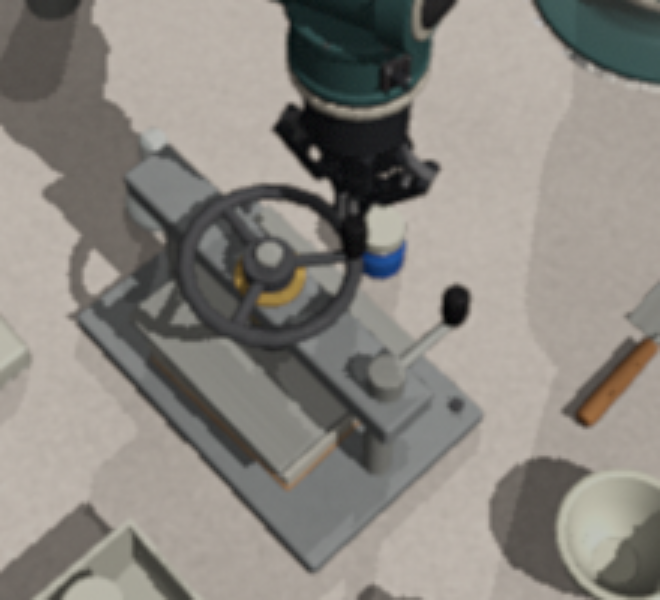

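The handle is at (0.546, 0.098), exactly where the plan put it; in the crop it shows at about (355,238), next to the fingers. Continuing.

Call:
move_arm([
  [[4,-5,0],[0,0,0]],
  [[8,-9,0],[0,0,0]],
  [[12,-13,0],[0,0,0]],
  [[17,-17,0],[0,0,0]],
  [[22,-20,0],[0,0,0]],
  [[28,-23,0],[0,0,0]],
  [[34,-25,0],[0,0,0]],
  [[39,-27,0],[0,0,0]],
  [[45,-29,0],[0,0,0]],
  [[51,-29,0],[0,0,0]],
  [[58,-30,0],[0,0,0]],
  [[64,-29,0],[0,0,0]],
])

```text
clock: 8.15
ee_pos: [0.5798, 0.1274, 0.2143]
orientation: [0.985, 0.172, -0.0, -0.0]
ft_force: [-3.2, 0.4, 0.4]
opening: 0.0003
grasp_force: 1.5
```

```bash
python3 - <<'E'
from h import *
v=np.load("v0.npy")
o=look(("scene","top"),["handle_mid","handle"]); v[3]+=np.radians(120); print(model(v)["handle_mid"], robot.get_obs()["ee_pos"])
E
```

```text
scene handle_mid 0.73 [252. 290.] [0.5999 0.1276]
scene handle_mid 0.38 [217. 236.] [ 0.6266 -0.0225]
scene handle 0.45 [256. 288.] [0.5995 0.1231]
top handle 0.25 [209. 326.] [ 0.5253 -0.1243]
[0.60519866 0.12242805 0.22      ] [0.57936169 0.12667886 0.21438818]
```

Call:
move_arm([
  [[6,1,0],[0,0,0]],
  [[12,2,0],[0,0,0]],
  [[18,4,0],[0,0,0]],
  [[23,6,0],[0,0,0]],
  [[29,9,0],[0,0,0]],
  [[34,13,0],[0,0,0]],
  [[39,16,0],[0,0,0]],
  [[43,20,0],[0,0,0]],
  [[47,25,0],[0,0,0]],
  [[51,30,0],[0,0,0]],
  [[54,35,0],[0,0,0]],
  [[57,40,0],[0,0,0]],
])

```text
clock: 9.65
ee_pos: [0.6468, 0.1082, 0.2142]
orientation: [0.985, 0.172, -0.0, -0.0]
ft_force: [-1.8, 3.1, 1.2]
opening: -0.0002
grasp_force: 1.4
```

```bash
python3 - <<'E'
from h import *
v=np.load("v0.npy")
o=look(("scene",),["handle_mid","handle"]); v[3]+=np.radians(180); print(model(v)["handle_mid"], robot.get_obs()["ee_pos"])
E
```

```text
scene handle_mid 0.84 [255. 258.] [0.6545 0.0857]
scene handle_mid 0.52 [265. 398.] [0.4534 0.3084]
scene handle 0.62 [258. 259.] [0.6527 0.0833]
[0.65686075 0.08298153 0.22      ] [0.64675358 0.10788449 0.21412465]
```

Halfway round and on plan, with forces around 3 N.

Call:
move_arm([
  [[2,6,0],[0,0,0]],
  [[4,11,0],[0,0,0]],
  [[5,17,0],[0,0,0]],
  [[6,24,0],[0,0,0]],
  [[6,30,0],[0,0,0]],
  [[6,36,0],[0,0,0]],
  [[5,42,0],[0,0,0]],
  [[4,48,0],[0,0,0]],
  [[2,54,0],[0,0,0]],
  [[0,59,0],[0,0,0]],
  [[-3,65,0],[0,0,0]],
  [[-6,70,0],[0,0,0]],
])

```text
clock: 11.0
ee_pos: [0.6644, 0.0401, 0.2143]
orientation: [0.985, 0.172, -0.0, -0.0]
ft_force: [0.5, 2.9, 0.0]
opening: 0.0004
grasp_force: 1.4
```

```bash
python3 - <<'E'
from h import *
v=np.load("v0.npy")
o=look(("scene",),["handle_mid","handle"]); v[3]+=np.radians(240); print(model(v)["handle_mid"], robot.get_obs()["ee_pos"])
E
```

```text
[0.64853011 0.01851758 0.22      ] [0.66439733 0.0398939  0.21428409]
```

Call:
move_arm([
  [[-4,5,0],[0,0,0]],
  [[-8,9,0],[0,0,0]],
  [[-12,13,0],[0,0,0]],
  [[-17,17,0],[0,0,0]],
  [[-22,20,0],[0,0,0]],
  [[-28,23,0],[0,0,0]],
  [[-34,25,0],[0,0,0]],
  [[-39,27,0],[0,0,0]],
  [[-45,29,0],[0,0,0]],
  [[-51,29,0],[0,0,0]],
  [[-58,30,0],[0,0,0]],
  [[-64,29,0],[0,0,0]],
])

```text
clock: 12.35
ee_pos: [0.6136, -0.0087, 0.2143]
orientation: [0.985, 0.172, -0.0, 0.0]
ft_force: [2.7, 0.9, 0.5]
opening: 0.0001
grasp_force: 1.5
```

```bash
python3 - <<'E'
from h import *
v=np.load("v0.npy")
o=look(("scene",),["handle_mid","handle"]); v[3]+=np.radians(300); print(model(v)["handle_mid"], robot.get_obs()["ee_pos"])
E
```

```text
scene handle 0.41 [216. 254.] [ 0.5868 -0.0073]
[ 0.58853737 -0.00649984  0.22      ] [ 0.61359994 -0.00856527  0.21426245]
```

Call:
move_arm([
  [[-6,-1,0],[0,0,0]],
  [[-12,-2,0],[0,0,0]],
  [[-18,-4,0],[0,0,0]],
  [[-23,-6,0],[0,0,0]],
  [[-29,-9,0],[0,0,0]],
  [[-34,-13,0],[0,0,0]],
  [[-39,-16,0],[0,0,0]],
  [[-43,-20,0],[0,0,0]],
  [[-47,-25,0],[0,0,0]],
  [[-50,-28,0],[0,0,0]],
  [[-52,-32,0],[0,0,0]],
  [[-52,-32,0],[0,0,0]],
])

```text
clock: 13.7
ee_pos: [0.5539, 0.0047, 0.2143]
orientation: [0.985, 0.172, -0.0, -0.0]
ft_force: [0.4, -0.5, -0.1]
opening: -0.0001
grasp_force: 0.1
```

```bash
python3 - <<'E'
from h import *
v=np.load("v0.npy")
o=look(("scene",),["handle_mid","handle"]); print(model(v)["handle_mid"],proj(o["scene"],model(v)["handle_mid"]), robot.get_obs()["ee_pos"])
E
```

```text
scene handle_mid 0.56 [207. 280.] [0.5363 0.0261]
scene handle_mid 0.39 [265. 395.] [0.4567 0.3037]
scene handle 0.41 [212. 279.] [0.5376 0.0245]
[0.53687528 0.03294668 0.22      ] (np.float64(209.3339177328951), np.float64(281.3500938879085)) [0.55437544 0.00439562 0.21420059]
```

Call:
move_arm([
  [[-2,-3,0],[0,0,0]],
  [[-4,-5,0],[0,0,0]],
  [[-5,-7,0],[0,0,0]],
  [[-5,-7,0],[0,0,0]],
  [[-5,-7,0],[0,0,0]],
])

```text
clock: 14.35
ee_pos: [0.5472, 0.0093, 0.2142]
orientation: [0.985, 0.172, -0.0, -0.0]
ft_force: [-1.1, -0.7, 0.4]
opening: -0.0002
grasp_force: 0.2
```

Call:
move_arm([
  [[0,5,0],[0,0,0]],
  [[0,12,-5],[0,0,0]],
  [[0,15,-20],[0,0,0]],
  [[0,15,-45],[0,0,0]],
  [[-20,15,-75],[0,0,0]],
  [[-60,15,-85],[0,0,0]],
  [[-100,5,-85],[0,0,0]],
  [[-130,-20,-85],[0,0,0]],
  [[-140,-50,-85],[0,0,0]],
  [[-140,-80,-85],[0,0,0]],
  [[-140,-105,-85],[0,0,0]],
  [[-140,-105,-85],[0,0,0]],
])

```text
clock: 15.55
ee_pos: [0.3795, 0.0625, 0.3001]
orientation: [0.985, 0.174, 0.001, 0.0]
ft_force: [-0.2, -0.7, 0.1]
opening: -0.0003
grasp_force: 0.0
```

```bash
python3 - <<'E'
from h import *
v0=np.load("v0.npy"); print(v0)
v,cs=fit(v0); overlay(v0,cs,"fit1.png"); print(robot.get_obs()["ee_pos"])
E
```

```text
[ 0.59686802  0.0579641   0.01171341 -0.38336811  0.08208274]
top wheel_axis [ 2.1 -0.9]; top handle [-1.3 -1.4]; top lever_pivot [-0.9 -0.2]; top knob_mid [1.3 2.6]; top knob [ 0.1 -4.9]; top press [ 3.1 -0.5]; scene wheel_axis [-0.2 -1.7]; scene handle_mid [ 1.1 -0.5]; scene handle [ 0.8 -1.4]; scene lever_pivot [-0.2  0.1]; scene knob_mid [ 0.3 -1.6]; scene knob [0.4 1.2]; scene press [-3.7 -1.7]; 
fit [ 0.5966  0.0561  0.0011 -0.3749  0.1353]
{'wheel_axis': [0.5966, 0.0561], 'handle_mid': [0.5361, 0.0323], 'handle': [0.5361, 0.0323], 'lever_pivot': [0.5964, 0.1841], 'knob_mid': [0.535, 0.1924], 'knob': [0.535, 0.1924], 'press': [0.5966, 0.0561]}
[0.38002883 0.06039682 0.29929198]
```

View pics/fit1.png

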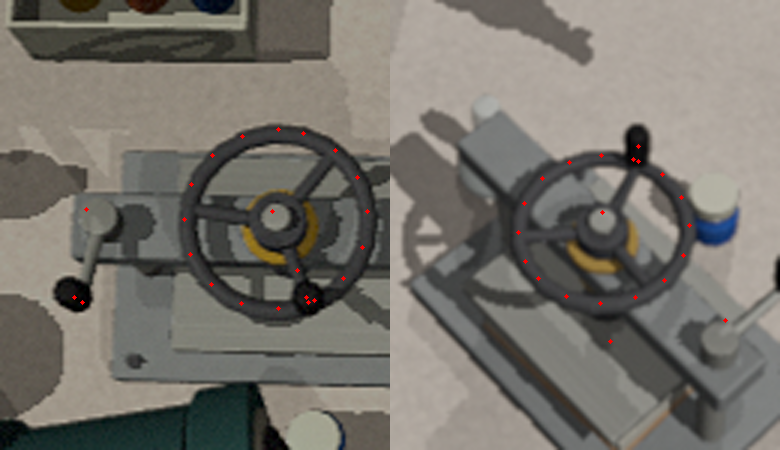

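The wheel spokes and handle (crop pixel (308,297) in the top view) are back exactly where they began. Next is the lever, whose knob is at about (0.535, 0.193).

Call:
move_arm([
  [[30,-6,0],[0,0,0]],
  [[70,-14,0],[0,0,0]],
  [[110,-22,0],[0,0,0]],
  [[145,-28,0],[0,0,0]],
  [[165,-31,0],[0,0,0]],
  [[165,-31,20],[0,0,0]],
  [[165,-31,45],[0,0,0]],
  [[165,-31,70],[0,0,0]],
  [[165,-31,79],[0,0,0]],
  [[165,-31,79],[0,0,0]],
])

```text
clock: 17.35
ee_pos: [0.5244, 0.1454, 0.2196]
orientation: [0.985, 0.172, -0.001, -0.0]
ft_force: [-0.5, -1.0, 0.2]
opening: 0.0001
grasp_force: 0.0
```

```bash
python3 - <<'E'
from h import *
p0=robot.get_obs()["ee_pos"][:2]; print(robot.get_obs()["ee_pos"])
def lp(l,L=.027):
    return np.array([.596,.185])+.062*np.array([-np.cos(l),np.sin(l)])-L*np.array([np.sin(l),np.cos(l)])
a=np.linspace(.1,.75,9); b=np.linspace(.75,1.4,9)[1:]
print(np.round(lp(.1),4),rows([lp(x) for x in a],p0)); print(rows([lp(x) for x in b],lp(.75)), lp(1.4))
E
```

```text
[0.52435717 0.14537078 0.21955347]
[0.5316 0.1643] [[[13, -15, 0], [0, 0, 0]], [[14, -21, 0], [0, 0, 0]], [[14, -26, 0], [0, 0, 0]], [[16, -32, 0], [0, 0, 0]], [[18, -37, 0], [0, 0, 0]], [[20, -42, 0], [0, 0, 0]], [[22, -47, 0], [0, 0, 0]], [[25, -51, 0], [0, 0, 0]], [[28, -56, 0], [0, 0, 0]]]
[[[4, -4, 0], [0, 0, 0]], [[8, -8, 0], [0, 0, 0]], [[12, -11, 0], [0, 0, 0]], [[16, -14, 0], [0, 0, 0]], [[21, -17, 0], [0, 0, 0]], [[26, -20, 0], [0, 0, 0]], [[31, -22, 0], [0, 0, 0]], [[37, -23, 0], [0, 0, 0]]] [0.55885489 0.24150877]
```

Call:
move_arm([
  [[7,-7,0],[0,0,0]],
  [[13,-15,0],[0,0,0]],
  [[14,-21,0],[0,0,0]],
  [[14,-26,0],[0,0,0]],
  [[16,-32,0],[0,0,0]],
  [[18,-37,0],[0,0,0]],
  [[20,-42,0],[0,0,0]],
  [[22,-47,0],[0,0,0]],
  [[25,-51,0],[0,0,0]],
  [[28,-56,0],[0,0,0]],
])

```text
clock: 18.35
ee_pos: [0.5323, 0.2079, 0.2203]
orientation: [0.985, 0.172, -0.0, 0.0]
ft_force: [-1.4, -1.5, 2.0]
opening: -0.0
grasp_force: 0.8
```

Call:
move_arm([
  [[4,-4,0],[0,0,0]],
  [[8,-8,0],[0,0,0]],
  [[12,-11,0],[0,0,0]],
  [[16,-14,0],[0,0,0]],
  [[21,-17,0],[0,0,0]],
  [[25,-19,0],[0,0,0]],
  [[28,-21,0],[0,0,0]],
  [[28,-21,0],[0,0,0]],
])

```text
clock: 19.15
ee_pos: [0.5516, 0.2374, 0.2202]
orientation: [0.985, 0.172, 0.0, -0.0]
ft_force: [0.1, -0.3, 0.8]
opening: -0.0001
grasp_force: 0.0
```

```bash
python3 - <<'E'
from h import *
s=robot.get_obs(); print(s["ee_pos"],s["ft_force"])
o=look(("scene","top"),["knob_mid","knob"])
c=o["scene"]
cv2.imwrite("pics/s2.png",cv2.cvtColor(cv2.resize(c["img"][180:360,220:420],None,fx=3,fy=3),cv2.COLOR_RGB2BGR))
for l in (1.2,1.3,1.4): print(l,[np.round(proj(o[n],[.596-.062*np.cos(l),.185+.062*np.sin(l),.226])) for n in o])
E
```

```text
[0.55155335 0.23738576 0.22022787] [ 0.1416326  -0.33291939  0.81232058]
scene knob_mid 0.72 [279. 339.] [0.5708 0.2464]
scene knob_mid 0.51 [338. 385.] [0.5966 0.3924]
scene knob 0.45 [282. 332.] [0.579  0.2369]
scene knob 0.26 [338. 384.] [0.5912 0.3907]
1.2 [array([279., 337.]), array([181., 149.])]
1.3 [array([281., 336.]), array([178., 148.])]
1.4 [array([283., 334.]), array([175., 148.])]
```

View pics/s2.png

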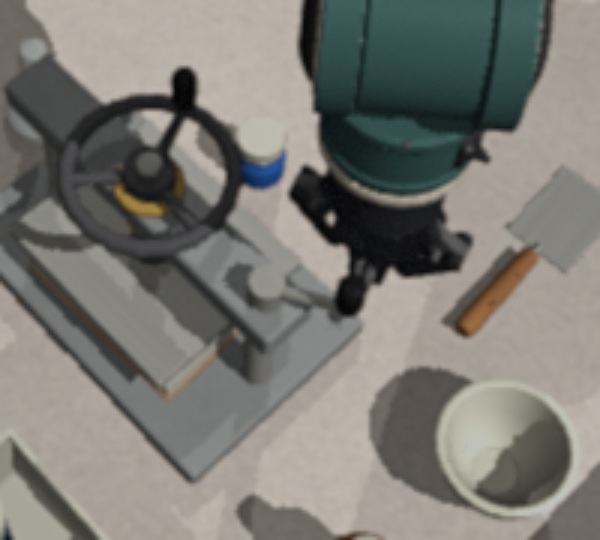

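The knob is at about (336,279) in full-picture pixels, so the lever reads about 1.2 rad. I'll creep on until the stop shows in the force.

Call:
move_arm([
  [[2,0,0],[0,0,0]],
  [[4,0,0],[0,0,0]],
  [[6,0,0],[0,0,0]],
  [[8,0,0],[0,0,0]],
  [[8,0,0],[0,0,0]],
])

```text
clock: 19.95
ee_pos: [0.5591, 0.2398, 0.2203]
orientation: [0.985, 0.172, 0.0, -0.0]
ft_force: [-0.3, -0.3, -0.4]
opening: 0.0004
grasp_force: 0.0
```

Call:
move_arm([
  [[1,0,0],[0,0,0]],
  [[2,0,0],[0,0,0]],
  [[3,0,0],[0,0,0]],
])

```text
clock: 20.25
ee_pos: [0.5617, 0.2407, 0.2202]
orientation: [0.985, 0.172, -0.0, -0.0]
ft_force: [-1.8, -0.4, 0.0]
opening: -0.0002
grasp_force: 0.8
```

Call:
move_arm([
  [[1,0,0],[0,0,0]],
  [[2,0,0],[0,0,0]],
  [[2,0,0],[0,0,0]],
])

```text
clock: 20.55
ee_pos: [0.5637, 0.2414, 0.2203]
orientation: [0.985, 0.172, -0.0, -0.0]
ft_force: [-0.9, 0.3, 0.7]
opening: -0.0002
grasp_force: 0.4
```

Call:
move_arm([
  [[1,0,0],[0,0,0]],
  [[2,0,0],[0,0,0]],
  [[2,0,0],[0,0,0]],
])

```text
clock: 20.85
ee_pos: [0.5654, 0.242, 0.2202]
orientation: [0.985, 0.172, -0.0, 0.0]
ft_force: [-2.5, -1.6, 0.4]
opening: 0.0
grasp_force: 1.5
```

```bash
python3 - <<'E'
from h import *
o=look(("scene","top"),["knob_mid","knob"])
E
```

```text
scene knob_mid 0.75 [283. 334.] [0.5851 0.246 ]
scene knob_mid 0.32 [216. 235.] [ 0.6288 -0.0245]
scene knob 0.62 [288. 334.] [0.5864 0.2482]
scene knob 0.24 [239. 305.] [0.5478 0.1212]
top knob 0.49 [246. 253.] [0.4451 0.0266]
```

The knob is at (0.585, 0.246), which is the stop. Backing off and checking.

Call:
move_arm([
  [[-6,0,0],[0,0,0]],
  [[-15,0,-5],[0,0,0]],
  [[-25,0,-25],[0,0,0]],
  [[-50,0,-60],[0,0,0]],
  [[-90,0,-80],[0,0,0]],
  [[-130,0,-80],[0,0,0]],
  [[-170,0,-80],[0,0,0]],
  [[-180,0,-80],[0,0,0]],
  [[-180,0,-80],[0,0,0]],
])

```text
clock: 22.05
ee_pos: [0.3952, 0.1804, 0.301]
orientation: [0.985, 0.172, 0.001, 0.001]
ft_force: [1.3, -0.2, -0.7]
opening: 0.0003
grasp_force: 0.0
```

```bash
python3 - <<'E'
from h import *
v0=np.load("v0.npy"); v0[4]=1.4
v,cs=fit(v0); overlay(v0,cs,"fit2.png"); print(robot.get_obs()["ee_pos"])
E
```

```text
top wheel_axis [ 3.5 -0.1]; top handle_mid [1.3 0.4]; top handle [ 0.2 -2.8]; top lever_pivot [0.2 0.2]; top knob_mid [-0.6  0.7]; top knob [ 0.9 -3.9]; top press [0.5 0.7]; scene wheel_axis [ 1.4 -1.1]; scene handle_mid [ 0.1 -1.1]; scene handle [ 0.5 -3.5]; scene lever_pivot [1.2 0.4]; scene knob_mid [-0.  -1.7]; scene knob [-0.5  2.1]; scene press [ 0.6 -1.8]; 
fit [ 0.5982  0.0587  0.0084 -0.4454  1.4015]
{'wheel_axis': [0.5982, 0.0587], 'handle_mid': [0.5398, 0.0302], 'handle': [0.5398, 0.0302], 'lever_pivot': [0.5971, 0.1867], 'knob_mid': [0.5862, 0.2477], 'knob': [0.5862, 0.2477], 'press': [0.5982, 0.0587]}
[0.39610734 0.18097259 0.30029011]
```

View pics/fit2.png

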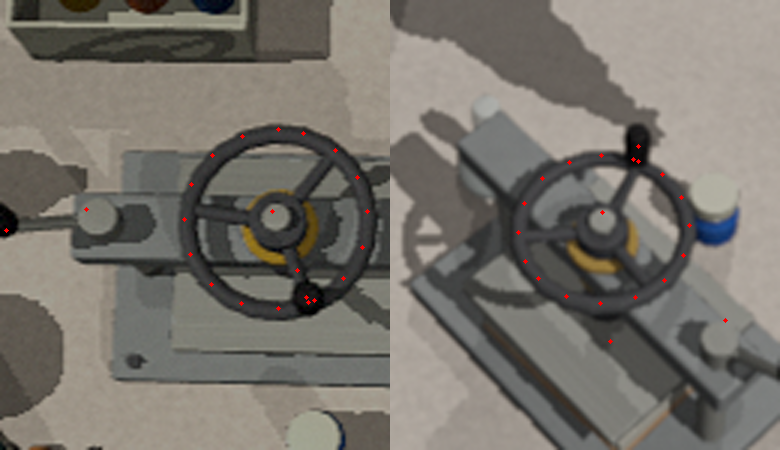

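The lever points out along the beam, with its knob at the left crop edge around (5,222). The wheel's handle is at its start pixel (308,297), and the arm is clear of everything.

```bash
python3 -c "
from h import *
print(robot.finish_job())"
```

```text
the job is handed in; nothing more can be done
None
```

I pushed the wheel one full clockwise turn, back to where its handle began, then pushed the lever to its stop (about 1.4 rad) and handed the job in at about 22 s of the 64 s allowed; the hand-in returned no verdict.

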